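Slide a rack of wooden type through the sprung gate

ROBOT

A 6-joint arm with a two-finger parallel gripper is mounted at the origin on the work surface. World frame = base frame: x ahead of the robot, y to its left, z up, the work surface at z = 0. Lengths are in m, angles in rad, forces in N, time in s.
With the tool pointing down it reaches from about 0.375 to 0.9 m from the base axis. Payload 3.1 kg.
Tool frame: the origin (TCP) lies on the centre line of the jaws, within the pads' length; the fingertips stand 22 mm ahead of it and the grasp point (between the pads) lies 3 mm ahead of it; z points along the fingers, y is the line along which they close (so a half turn about z gives the same grasp; the last joint's range is limited). The gripper opens to 85 mm and grips with 20 to 120 N. Pads are 22 mm wide; open, the fingers measure 114 mm over their backs; the gripper's body (76 mm by 85 mm) begins 54 mm behind the grasp point. The pads swing forward as they close: fully open they stand 13 mm farther back than shut.
Start: joints at [-1.28, 0.527, 1.433, -0, 1.181, -0.178], TCP at [0.282, -0.558, 0.253] pointing down, gripper open.
Joint ranges: [-3.08, 3.08], [-0.75, 2.2], [0.22, 2.44], [-1.43, 4.57], [0, 2.65], [-2.85, 2.85]. Speed limits (rad/s): [2.79, 2.79, 3.14, 3.14, 3.14, 3.14].

INTERFACE

Orientations are given as a unit quaternion [x, y, z, w].
In Python, from station import sense, eyes, job gives the robot as it stands.
- The arm moves only by the tool pendant, called after ">>>" as name(argument=value, ...) on one line, values as JSON. Schema: {"type":"object","properties":{"deltas":{"type":"object","properties":{"offsets":{"type":"array","items":{"type":"array","items":{"type":"number"},"minItems":5,"maxItems":5},"minItems":1,"maxItems":20}},"additionalProperties":false,"required":["offsets"]},"grip_n":{"type":"number"},"only":{"type":"string"},"quiet":{"type":"boolean"},"lines":{"type":"string"}},"required":["deltas"],"additionalProperties":false}. deltas is an object whose key "offsets" holds a list of rows, 1 to 20 of them, each of 5 numbers: dx, dy, dz in parts of the range, where 1.0 means 1 m, then a turn about the tool's z in parts of the range, where 1.0 means 4 rad, then the opening from 0.0 (shut) to 1.0 (fully open); each row is the pose to reach, as a shift and turn from the pose commanded when the call began, along the tool's axes at that moment; what a row does not reach only later rows make up. A row lasts 1/10 s, in which the tool goes at most 0.05 m and 0.15 rad, less where a joint would pass 70% of its speed; a pose out of reach is approached as far as the arm can. The fingers move at their own pace and stop on an object; grip_n is the grip in N (left out, the last holds). Time passes only in rows, so rows that do not move let the fingers close. The tool returns the time, the measured TCP pose, the force, the opening and the grip force at its end. only (a regular expression) keeps the lines of the reply that match it, lines (a string "A,B") keeps lines A to B, and quiet returns only ok. No shift or turn number may pass 1 either way. Input that does not fit is refused with a message, and nothing moves.
- sense(): the state, without advancing time (a new reading comes with each control period).
- eyes.snapshot(name): name is "side" or "top" or "wrist"; returns a dict with "pixels" (420x560x3 uint8, red, green, blue), "range_z" (420x560 float32, m along the optical axis (not along the pixel's ray), 0 where there is no reading), "fov_y" (degrees; the focal length in pixels is half the picture's height over the tangent of half this angle, whatever the lens; pixels are square), "cx", "cy" (the principal point, pixels), "R" (3x3) and "t" (3): a world point X has camera coordinates R X + t; the wrist camera has in their place "hand_eye" (4x4, takes a point from camera to tool coordinates, whose origin is the TCP and whose axes are the flange's). Camera axes: x right, y down, z forward; pixel columns grow to the right and rows downward; lengths in m; the calibration is good to about 2 mm. The wrist camera is an equidistant fisheye: a pixel r from the principal point sees the ray r / f radians off the axis. A picture is of the moment at which its call begins: read the wrist's pose just before it.
- job.sign_off(): hands the job in; it is judged then, once.
The state is a dict: "t": time; "q": joint angles; "qd": joint speeds; "tau": joint torques, N m; "tcp_pos": TCP position; "tool_rot": TCP orientation; "force": force on the tool from outside, world axes, zero at the start; "ft_torque": the same for the moment, N m; "finger_gap": opening from 0.0 (shut) to 1.0 (fully open); "gripper_force": force on a finger pad.
Only numpy, scipy, OpenCV 4.12 (cv2) and the standard library are available. Lean on these libraries where they do the work, as an engineer would, in place of code of your own. Each camera call takes 0.05 s, during which the arm holds its last target. There are 200 camera calls.

TASK

Slide the rack of standing wooden type along the chute, past the sprung swing gate and fully home against the end stop: hold the gate open with one finger and keep it open until the rack is home, pushing the rack from behind with the other finger, so that the gate never touches the rack or its type. Then take the hand away and let the gate swing shut behind the rack. The rack is only pushed, never lifted or tipped, and the large type block, the ink jar and the dabber stay where they are.

Things in the scene. Friction and masses are not known exactly. Their poses are not given: they have to be found in the camera images.
- chute: Fixed wooden chute. Origin: on the bench, mid-channel, in the plane of the shut gate. Racks travel along its -y; its x points across to the hinge side. Floor top 8 mm above the bench. Rails: inner faces at x = +-41.5 mm, 8.5 mm thick, tops 18 mm above the bench, from 150 mm before the gate to the end stop. Fingers pass freely above the rails; from the +x rail to the pin is a free finger lane.
- stop (a point): Middle of the end stop's face, 30 mm above the bench, 196 mm past the plane of the shut gate (chute y = -196 mm). The stop is a board across the channel, 124 mm wide, 14 mm thick, top 46 mm above the bench; the rack's front end meets it when home.
- gate_pin (a point): Point on the gate's vertical hinge pin, 42 mm above the bench, at chute x = 84 mm, y = 0. The fixed hinge post beside it fills chute x 90 to 108 mm, y -12 to 12 mm, 66 mm high.
- jamb (a point): Top centre, 66 mm above the bench, of the fixed jamb across from the hinge post (16 mm along x, 19 mm along y, at chute x = -54 mm, y = 14 mm), on which the gate shuts.
- gate_edge (a point): Middle of the gate's free edge, 131 mm from the pin, 42 mm above the bench; moves with the gate. The leaf is a wooden panel 6 mm thick, from 21 to 63 mm above the bench, so it swings over the rails. It sweeps the channel up to 125 mm past its shut plane; the home rack's rear end is 130 mm past that plane.
- gate (a joint): Gate angle in rad: 0 shut, straight across the channel from the pin towards chute -x; grows as it swings the way racks travel; 1.57 parallel to the channel, limit 1.75; it cannot swing the other way. Beyond 1.25 the leaf is clear of the rack's path. A spring (0.04 N m shut, 0.10 N m at 1.57) shuts it as soon as it is let go.
- rack: Loose wooden rack of 20 small standing type blocks, 80 mm (x) by 66 mm (y), about 0.3 kg, waxed, on the chute floor, 1.5 mm play to each rail. Origin: centre of its underside. Its -y end goes in front. Rear (+y) end: upright push board, full width, 6 mm thick, outer face 33 mm from the origin, top 42 mm above the underside. Type tops 30 mm, other walls 16 mm above the underside.
- big_type: Large loose wooden type block, 32 x 32 x 50 mm, standing on the bench beside the chute; origin under its centre. Leave alone.
- ink_jar: Loose closed ink jar, 48 mm across, 60 mm high, standing beside the chute; origin under its centre. Leave alone.
- dabber: Loose round inking dabber, 48 mm across at its foot, 69 mm high, standing beside the chute; origin under its centre. Leave alone.
There are look-alikes about, which are no part of the job. What is shaped like the rack but green or purple is not meant.

How it is judged:
On the way, in this order (a step that is already met when the one before it is completed fails the run):
1. a finger holds the gate open while a finger pushes the rack through the gateway (contact force between the fingers and gate above 0.15 N and value of joint gate above 1 rad and contact force between the fingers and rack above 0.05 N and y of rack in the frame of chute between -0.1 and 0.02 m), for 0.1 s.
2. the rack is home against the end stop while a finger still holds the gate open (contact force between the fingers and gate above 0.15 N and value of joint gate above 1 rad and y of rack in the frame of chute below -0.158 m), for 0.1 s.
At the end, for the whole second after the job is handed in: The rack stands flat and at rest in the chute with its front end within 5 mm of the end stop, and the gate has swung shut behind it (within 0.08 rad) (y of rack in the frame of chute below -0.158 m and value of joint gate below 0.08 rad and angle between rack's own z axis and vertical below 0.05 rad and linear speed of rack below 0.02 m/s); the robot touches nothing.
It fails at once if the gate touches the rack or its type (contact force between gate and rack above 0.1 N).
It fails at once if the rack is lifted (more than 8 mm) or tipped (height (world z) of rack above 0.016 m or angle between rack's own z axis and vertical above 0.15 rad).
It fails at once if the large type block is moved more than 15 mm (distance of big_type from where it was at the start of the episode above 0.015 m).
It fails at once if the ink jar is moved more than 15 mm (distance of ink_jar from where it was at the start of the episode above 0.015 m).
It fails at once if the dabber is moved more than 15 mm (distance of dabber from where it was at the start of the episode above 0.015 m).
It also fails if it takes over 43 s, if anything falls off the work surface, if the arm or the gripper's body presses on something with over 40 N, if the wrist force passes 120 N, or if a joint passes its speed limit or range.

## Working session

There is one attempt and no reset: what is moved stays moved. The work goes in short steps, Python scripts to look and compute and a tool call to move; the robot and the scene stay as the last step left them, time stands still between calls to the robot, and variables do not carry over. Pictures are saved under pics/ and viewed, at most 10 in all, crops included, and the job is handed in when it is done.

```bash
mkdir -p pics; cat > h.py <<'E'
import numpy as np, cv2
from station import sense, eyes, job
def snap(n,f):
    s=eyes.snapshot(n); cv2.imwrite(f'pics/{f}.png',s['pixels'][:,:,::-1]); np.savez(f'pics/{f}.npz',**s); return s
def cloud(s):
    h,w=s['range_z'].shape; f=h/2/np.tan(np.radians(s['fov_y'])/2)
    v,u=np.mgrid[:h,:w]; z=s['range_z']
    P=np.stack([(u-s['cx'])/f*z,(v-s['cy'])/f*z,z],-1)
    W=(P-s['t'])@s['R']; W[z<=0]=np.nan
    return W
E
python3 - <<'E'
from h import *
print(sense())
a=snap('top','top1'); b=snap('side','side1')
for s in(a,b):print(s['fov_y'],s['R'],s['t'],s['cx'],s['cy'],(-s['R'].T@s['t']))
E
```

```text
{'t': 0.0, 'q': array([-1.28051408e+00,  5.28458199e-01,  1.43394546e+00, -3.33762185e-05,
        1.18139460e+00, -1.78532795e-01]), 'qd': array([-0.00127637,  0.00053118, -0.00057597,  0.0001428 ,  0.00161812,
       -0.00066149]), 'tau': array([ 1.13694712e-04, -4.42353165e+01, -1.78026491e+01, -2.94293341e-04,
        8.44705151e-03,  1.24010208e-05]), 'tcp_pos': array([ 0.28219265, -0.55689183,  0.25232474]), 'tool_rot': array([ 9.72650058e-01,  2.32272789e-01, -7.69943793e-05, -1.10021880e-03]), 'force': array([0.12429834, 0.88525144, 0.28468203]), 'ft_torque': array([-0.02285677,  0.02379148, -0.01575974]), 'gripper_force': 0.0, 'finger_gap': 0.9973000355751215}
52.99297567886313 [[-0.01891126 -0.99908492  0.0383625 ]
 [-0.99659228  0.01575515 -0.08096662]
 [ 0.08028813 -0.03976295 -0.99597828]] [0.05506014 0.52391129 0.84204869] 280.70932358741175 206.20361316171022 [0.45556069 0.08023779 0.87896929]
47.51949608794999 [[-0.8121738  -0.58337819 -0.00660277]
 [-0.29318175  0.41789731 -0.85988738]
 [ 0.50439882 -0.69644219 -0.51044109]] [0.4674813  0.2015449  0.79306322] 278.7646035175874 204.60489845432377 [0.0387452  0.74081602 0.58120464]
```

View pics/top1.png

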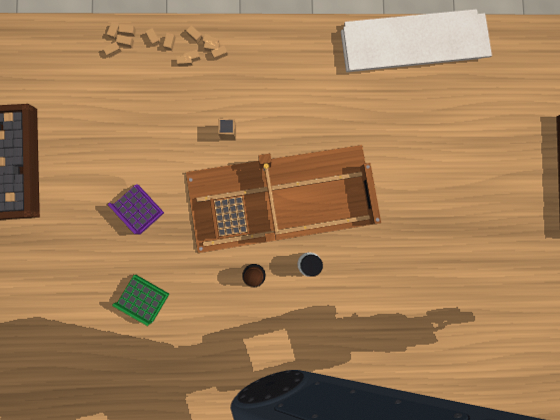

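View pics/side1.png

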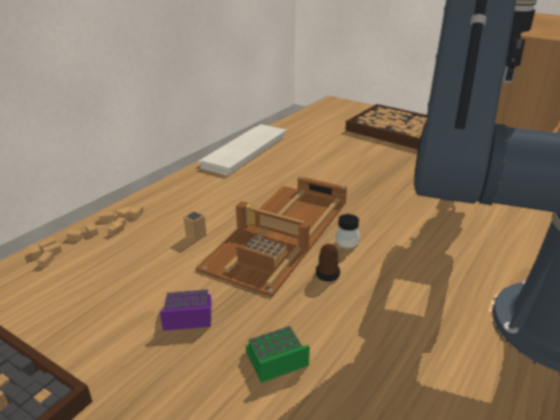

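The top view shows the chute with the hinge post at about (266,158), the gate from (266,165) to (274,237), the end stop at (372,193) and the wooden rack at (231,215). The big type is at (227,127), the dabber at (254,275) and the jar at (311,265). The rack-shaped candidates are purple (136,209), green (141,300) and natural wood inside the chute (231,215). The wooden one fits the description, so I'll confirm it in a crop.

```bash
python3 - <<'E'
from h import *
s=dict(np.load('pics/top1.npz')); W=cloud(s)
c=s['pixels'][140:260,175:390,::-1]; c=cv2.resize(c,None,fx=3.7,fy=3.7,interpolation=cv2.INTER_CUBIC)
cv2.imwrite('pics/crop1.png',c)
Z=W[...,2]
roi=np.zeros(Z.shape,bool); roi[100:290,170:400]=1
for lo,hi in((.06,.075),(.04,.0475),(.0475,.056),(.032,.0405),(.014,.021)):
    m=(roi&(Z>lo)&(Z<hi)).astype(np.uint8)
    n,l,st,ce=cv2.connectedComponentsWithStats(m)
    for i in range(1,n):
        if st[i,4]>12:
            p=W[l==i]; (cx,cy),(w,h),a=cv2.minAreaRect((p[:,:2]*1000).astype(np.float32))
            print(lo,st[i,4],ce[i].round(),p.mean(0).round(4),'rect',round(cx,1),round(cy,1),round(w,1),round(h,1),round(a,1))
E
```

```text
0.06 454 [269. 194.] [0.5452 0.0704 0.0641] rect 539.4 72.2 170.2 25.1 4.0
0.06 47 [313. 259.] [ 0.4185 -0.013   0.0612] rect 418.4 -14.0 16.5 27.8 7.4
0.06 54 [313. 270.] [ 0.3972 -0.0133  0.0611] rect 396.8 -12.9 27.9 16.8 78.7
0.06 186 [253. 278.] [0.3855 0.1038 0.0647] rect 385.2 104.3 28.8 28.7 89.6
0.04 13 [228. 135.] [0.6685 0.1507 0.0424] rect 668.2 151.3 1.9 22.0 1.6
0.04 430 [372. 193.] [ 0.546  -0.1362  0.045 ] rect 546.5 -136.4 124.1 15.5 8.1
0.04 38 [253. 272.] [0.3945 0.1041 0.0433] rect 391.9 104.0 24.3 35.6 1.5
0.0475 248 [225. 126.] [0.6838 0.1545 0.0502] rect 683.9 153.7 32.0 31.4 89.0
0.0475 112 [214. 218.] [0.5013 0.1791 0.0496] rect 500.3 179.1 77.5 6.1 7.5
0.032 16 [363. 170.] [ 0.5947 -0.1231  0.0354] rect 594.3 -123.0 23.1 1.1 9.0
0.032 25 [366. 187.] [ 0.5591 -0.1277  0.0369] rect 560.4 -127.7 37.6 1.7 7.5
0.032 954 [230. 216.] [0.505  0.1487 0.0375] rect 505.2 148.5 71.4 56.6 7.8
0.032 17 [370. 210.] [ 0.5134 -0.1344  0.0368] rect 513.8 -134.3 26.9 1.3 9.6
0.032 35 [303. 261.] [0.413  0.0039 0.0335] rect 411.3 2.5 18.9 44.0 66.7
0.014 15 [227. 138.] [0.6686 0.1545 0.0169] rect 668.6 154.6 28.9 0.7 89.7
0.014 391 [317. 180.] [ 0.5772 -0.0313  0.0176] rect 574.3 -30.3 23.7 190.9 11.4
0.014 298 [232. 194.] [0.5517 0.1455 0.0176] rect 550.6 146.2 10.6 146.3 8.0
0.014 386 [324. 224.] [ 0.4866 -0.0423  0.0175] rect 491.2 -38.5 23.0 198.3 6.8
0.014 274 [236. 238.] [0.4607 0.1382 0.0176] rect 462.1 133.7 10.2 144.3 8.2
```

View pics/crop1.png

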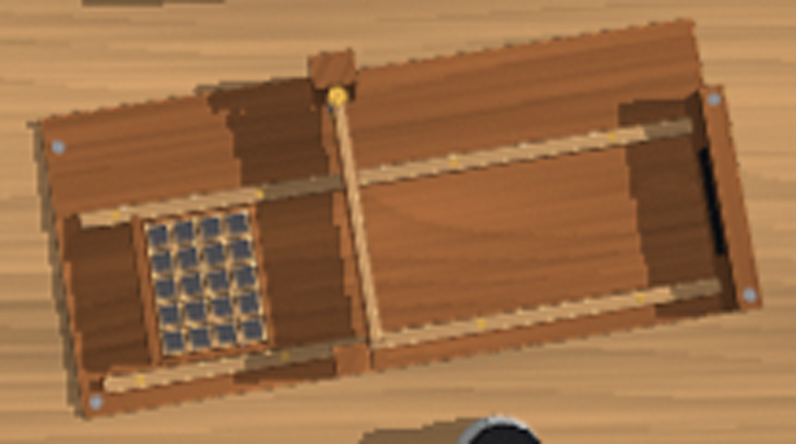

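The crop confirms the wooden rack in the channel at crop (208,283), with its push board on the left (rear) end. The gate is shut, hinged at (338,97). The chute frame fits with origin about (0.517, 0.0645) and yaw about 8.3°: rail midpoint x error is 0.1 mm, board 0.2 mm, and the post and jamb ends match. Next I'll plan the finger path geometrically. Finger A (tool +y) goes ahead in the lane and finger B goes behind the board. I then turn the hand so that A ends up beside B.

```bash
cat > plan.py <<'E'
import numpy as np
from scipy.spatial.transform import Rotation as Rn
O=np.array([.5172,.0645]); yaw=np.radians(8.3)
C=np.array([[np.cos(yaw),-np.sin(yaw)],[np.sin(yaw),np.cos(yaw)]])
def fingers(c,a,sep=99.5):   # c: centre mm in chute; a: angle of B->A from chute -y towards +x
    t=np.array([np.sin(a),-np.cos(a)]); w=np.array([np.cos(a),np.sin(a)])
    box=lambda p:np.array([p+i*7.25*t+j*11*w for i in(-1,1) for j in(-1,1)])
    return box(c+t*sep/2),box(c-t*sep/2)
def theta(A):
    for th in np.arange(0,1.76,.005):
        u=np.array([-np.cos(th),-np.sin(th)]); n=np.array([-np.sin(th),np.cos(th)])
        d=A-[84,0]; r=d@u
        if ((d@n>=3)|(r>131)).all(): return th, r[np.argmin(d@n)]
    return 9,0
def leafgap(th,rear): # rack box corners vs leaf
    u=np.array([-np.cos(th),-np.sin(th)]); n=np.array([-np.sin(th),np.cos(th)])
    q=np.array([[x,y] for x in np.linspace(-41,41,9) for y in np.linspace(rear-66,rear,9)])-[84,0]
    r=np.clip(q@u,0,131); return np.linalg.norm(q-r[:,None]*u,axis=1).min()-3
def togo(st,c,a):  # dx,dy,turn in tool axes to chute-frame goal
    R=Rn.from_quat(st['tool_rot']).as_matrix(); ty=R[:2,1]
    g=O+C@(np.array(c)/1e3); d=np.array([*(g-st['tcp_pos'][:2]),0])
    t=C@np.array([np.sin(a),-np.cos(a)])
    turn=-(np.arctan2(t[1],t[0])-np.arctan2(ty[1],ty[0]))
    return (R.T@d).round(4), round(turn,4)
def where(st):
    R=Rn.from_quat(st['tool_rot']).as_matrix(); t=C.T@R[:2,1]
    return (C.T@(st['tcp_pos'][:2]-O)*1e3).round(1), np.arctan2(t[0],-t[1]).round(3), st['tcp_pos'][2].round(4)
E
python3 - <<'E'
from plan import *
from h import sense
rear=119
# straight with a=.4 then rotate
P=[((41.5,y),.4) for y in range(92,-75,-12)]
for k in np.linspace(0,1,9)[1:]:
    a=.4+k*1.15; A=np.array([61+k*2,-118+k*12]); t=np.array([np.sin(a),-np.cos(a)]); P.append((tuple((A-t*49.75).round(1)),round(a,3)))
for c,a in P:
    A,B=fingers(np.array(c),a); rear=min(rear,B[:,1].min()); th,r=theta(A)
    print(c,a,'A',A.mean(0).round(),'xmax',A[:,0].max().round(1),'B',B.mean(0).round(),'rear',rear.round(1),'th',round(th,3),'r',r.round(),'gap',leafgap(th,rear).round(1))
s=sense(); print(where(s),togo(s,(41.5,92),.4))
E
```

```text
Traceback (most recent call last):
AttributeError: 'int' object has no attribute 'round'
```

```bash
cat > sim.py <<'E'
from plan import *
def run(P,rear=119.):
    for c,a in P:
        A,B=fingers(np.array(c),a); rear=float(min(rear,B[:,1].min())); th,r=theta(A)
        print(c,a,'A',A.mean(0).round(),'xmax',A[:,0].max().round(1),'B',B.mean(0).round(),'rear',round(rear,1),'th',round(th,3),'r',round(float(r)),'gap',leafgap(th,rear).round(1))
E
python3 - <<'E'
from sim import *
from h import sense
P=[((41.5,y),.4) for y in range(92,-75,-12)]
for k in np.linspace(0,1,9)[1:]:
    a=.4+k*1.15; A=np.array([61+k*2,-118+k*12]); t=np.array([np.sin(a),-np.cos(a)]); P.append((tuple((A-t*49.75).round(1)),round(a,3)))
run(P)
s=sense(); print(where(s),togo(s,(41.5,92),.4))
E
```

```text
(41.5, 92) 0.4 A [61. 46.] xmax 73.8 B [ 22. 138.] rear 119.0 th 0.0 r 30 gap 50.0
(41.5, 80) 0.4 A [61. 34.] xmax 73.8 B [ 22. 126.] rear 114.9 th 0.0 r 30 gap 45.9
(41.5, 68) 0.4 A [61. 22.] xmax 73.8 B [ 22. 114.] rear 102.9 th 0.0 r 30 gap 33.9
(41.5, 56) 0.4 A [61. 10.] xmax 73.8 B [ 22. 102.] rear 90.9 th 0.125 r 30 gap 27.0
(41.5, 44) 0.4 A [61. -2.] xmax 73.8 B [22. 90.] rear 78.9 th 0.67 r 11 gap 33.8
(41.5, 32) 0.4 A [ 61. -14.] xmax 73.8 B [22. 78.] rear 66.9 th 1.17 r 19 gap 36.9
(41.5, 20) 0.4 A [ 61. -26.] xmax 73.8 B [22. 66.] rear 54.9 th 1.33 r 30 gap 36.1
(41.5, 8) 0.4 A [ 61. -38.] xmax 73.8 B [22. 54.] rear 42.9 th 1.4 r 41 gap 35.4
(41.5, -4) 0.4 A [ 61. -50.] xmax 73.8 B [22. 42.] rear 30.9 th 1.435 r 53 gap 34.8
(41.5, -16) 0.4 A [ 61. -62.] xmax 73.8 B [22. 30.] rear 18.9 th 1.46 r 65 gap 34.5
(41.5, -28) 0.4 A [ 61. -74.] xmax 73.8 B [22. 18.] rear 6.9 th 1.48 r 77 gap 34.5
(41.5, -40) 0.4 A [ 61. -86.] xmax 73.8 B [22.  6.] rear -5.1 th 1.49 r 89 gap 34.1
(41.5, -52) 0.4 A [ 61. -98.] xmax 73.8 B [22. -6.] rear -17.1 th 1.5 r 101 gap 34.0
(41.5, -64) 0.4 A [
[... 442 characters left out ...]
.8), np.float64(-84.1)) 0.975 A [  62. -112.] xmax 74.2 B [-20. -56.] rear -69.4 th 1.51 r 107 gap 32.2
(np.float64(17.5), np.float64(-88.8)) 1.119 A [  62. -111.] xmax 73.6 B [-27. -67.] rear -80.1 th 1.5 r 104 gap 30.7
(np.float64(15.1), np.float64(-93.9)) 1.262 A [  62. -109.] xmax 72.7 B [-32. -79.] rear -91.5 th 1.49 r 101 gap 29.5
(np.float64(13.7), np.float64(-99.4)) 1.406 A [  63. -108.] xmax 71.7 B [-35. -91.] rear -103.3 th 1.48 r 99 gap 28.2
(np.float64(13.3), np.float64(-105.0)) 1.55 A [  63. -106.] xmax 70.5 B [ -36. -104.] rear -115.1 th 1.48 r 118 gap 28.1
(array([-322.2, -581.1]), np.float64(0.324), np.float64(0.2524)) (array([ 0.559 , -0.5223,  0.0012]), np.float64(-0.0761))
```

Units first: turns go in shares of 4 rad. So -0.05 rad / 4 = -0.0125.

>>> pendant(deltas={"offsets":[[0.02,-0.02,0,0,1],[0.05,-0.05,0,0,1],[0.08,-0.08,0,0,1],[0.11,-0.11,0,0,1],[0.14,-0.14,0,0,1],[0.17,-0.17,0,0,1],[0.2,-0.2,0,0,1],[0.23,-0.23,0,0,1],[0.26,-0.26,0,0,1],[0.29,-0.29,0,0,1],[0.32,-0.32,0,0,1],[0.35,-0.35,0,0,1],[0.38,-0.38,0,0,1],[0.41,-0.41,0,-0.0125,1],[0.44,-0.44,0,-0.019,1],[0.47,-0.47,0,-0.019,1],[0.5,-0.49,0,-0.019,1],[0.53,-0.51,0,-0.019,1],[0.55,-0.52,0,-0.019,1],[0.559,-0.522,0,-0.019,1]]})

```text
t: 2.1
tcp_pos: [0.5458, 0.1626, 0.2529]
tool_rot: [0.963, 0.27, 0.0, -0.0]
force: [-0.2, 0.4, 0.1]
finger_gap: 0.999
gripper_force: 0.0
```

>>> pendant(deltas={"offsets":[[0,0,0,0,1],[0,0,0,0,1],[0,0,0,0,1],[0,0,0.03,0,1],[0,0,0.06,0,1],[0,0,0.09,0,1],[0,0,0.1,0,1],[0,0,0.1,0,1],[0,0,0.1,0,1]]})

```text
t: 3.0
tcp_pos: [0.5459, 0.1604, 0.1543]
tool_rot: [0.963, 0.269, 0.001, 0.0]
force: [-0.2, 0.4, 0.2]
finger_gap: 1.001
gripper_force: 0.0
```

```bash
python3 - <<'E'
from h import *; from plan import *
s=sense(); print(where(s),togo(s,(41.5,92),.4),s['q'].round(2))
v=snap('side','side2'); W=cloud(v)
c=s['tcp_pos']; m=(np.linalg.norm(W[...,:2]-c[:2],axis=-1)<.085)&(W[...,2]>.085)&(W[...,2]<.2)
p=W[m]; l=(p-c)@Rn.from_quat(s['tool_rot']).as_matrix()
print(len(p))
for sg in(1,-1):
    q=l[(sg*l[:,1]>.03)]; 
    if len(q): print(sg,np.percentile(q[:,2],[98,99,100]).round(4)); b=q[q[:,2]>q[:,2].max()-.02]; print(b.min(0).round(4),b.max(0).round(4))
cv2.imwrite('pics/s2c.png',cv2.resize(v['pixels'][60:320,130:400,::-1],None,fx=2.2,fy=2.2))
E
```

```text
(array([42.3, 90.7]), np.float64(0.399), np.float64(0.1543)) (array([-0.0002, -0.0015, -0.    ]), np.float64(-0.0007)) [ 0.09  0.59  1.67 -0.    0.89  1.12]
438
1 [0.0098 0.01   0.0116]
[-0.0101  0.0404 -0.0079] [0.002  0.0467 0.0116]
-1 [0.0084 0.0093 0.0107]
[-0.0101 -0.0572 -0.0093] [ 0.0119 -0.0462  0.0107]
```

View pics/s2c.png

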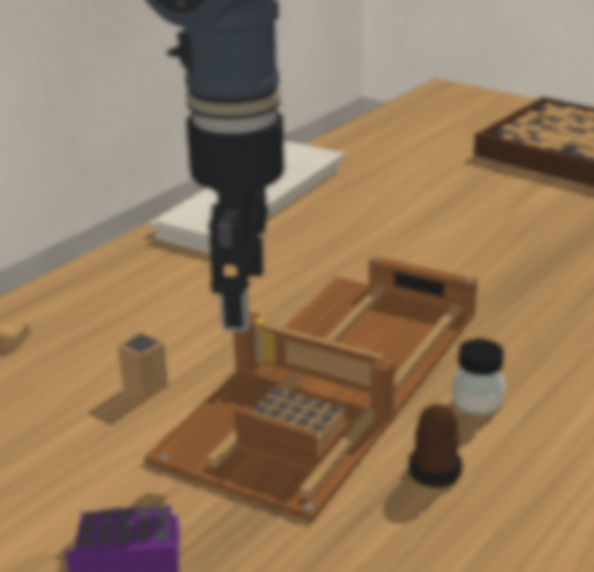

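The crop shows the fingers hanging clear behind and beside the rack. The open fingertips measure about 10 mm ahead of the TCP. I'll descend to TCP z of about 0.039, which puts the tips at about 29 mm, between the rail tops and the top of the push board.

>>> pendant(deltas={"offsets":[[0,0,0.02,0,1],[0,0,0.04,0,1],[0,0,0.06,0,1],[0,0,0.08,0,1],[0,0,0.095,0,1],[0,0,0.105,0,1],[0,0,0.113,0,1],[0,0,0.113,0,1],[0,0,0.113,0,1],[0,0,0.113,0,1]]})

```text
t: 4.05
tcp_pos: [0.5459, 0.1608, 0.0411]
tool_rot: [0.963, 0.269, 0.001, 0.0]
force: [-0.1, -1.2, -0.1]
finger_gap: 1.002
gripper_force: 0.0
```

```bash
python3 - <<'E'
from plan import *
from h import sense
s=sense(); print(where(s),s['force'])
R=Rn.from_quat(s['tool_rot']).as_matrix()
for y in (44,20,-64): print(y,togo(s,(41.5,y),.4))
E
```

```text
(array([42.3, 91.2]), np.float64(0.4), np.float64(0.0411)) [-0.08224654 -1.19305832 -0.05616844]
44 (array([-0.0191,  0.0431,  0.    ]), np.float64(-0.0))
20 (array([-0.0284,  0.0652,  0.    ]), np.float64(-0.0))
-64 (array([-0.0611,  0.1426,  0.    ]), np.float64(-0.0))
```

>>> pendant(deltas={"offsets":[[-0.003,0.007,0.001,0,1],[-0.006,0.014,0.002,0,1],[-0.009,0.021,0.002,0,1],[-0.012,0.028,0.002,0,1],[-0.015,0.035,0.002,0,1],[-0.018,0.042,0.002,0,1],[-0.021,0.049,0.002,0,1],[-0.024,0.056,0.002,0,1],[-0.028,0.065,0.002,0,1],[-0.028,0.065,0.002,0,1],[-0.028,0.065,0.002,0,1]]})

```text
t: 5.15
tcp_pos: [0.5535, 0.0899, 0.0379]
tool_rot: [0.963, 0.269, -0.002, -0.0]
force: [-4.0, -0.7, 0.8]
finger_gap: 1.002
gripper_force: 1.3
```

```bash
python3 - <<'E'
from plan import *
from h import *
s=sense(); print(where(s),s['force'].round(2))
v=snap('top','top3'); snap('side','side3'); W=cloud(v)
a=cv2.resize(cv2.imread('pics/top3.png')[130:270,170:390],None,fx=1.8,fy=1.8)
b=cv2.resize(cv2.imread('pics/side3.png')[150:310,180:370],None,fx=1.8,fy=1.8)
h=max(a.shape[0],b.shape[0]); f=lambda i:np.vstack([i,np.zeros((h-i.shape[0],i.shape[1],3),np.uint8)])
cv2.imwrite('pics/c3.png',np.hstack([f(a),f(b)]))
E
```

```text
(array([39.5, 19.9]), np.float64(0.399), np.float64(0.0379)) [-4.02 -0.71  0.79]
```

View pics/c3.png

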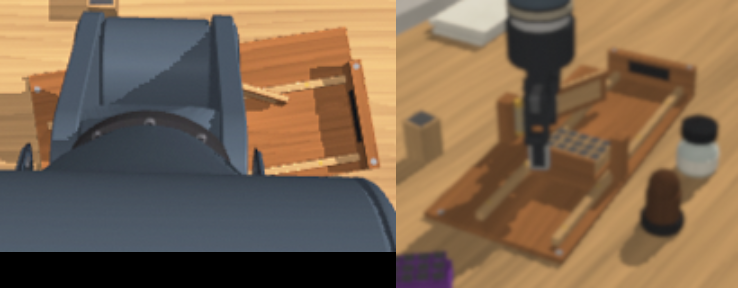

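The side crop shows finger A holding the gate open and finger B behind the push board, with the rack's front near the gate plane. The top crop shows the leaf edge at about (285,100). I'll get the gate angle from depth before going on.

```bash
python3 - <<'E'
from plan import *
from h import *
v=dict(np.load('pics/top3.npz')); W=cloud(v)
m=np.zeros(W.shape[:2],bool); m[170:200,300:345]=1
m&=(W[...,2]>.055)&(W[...,2]<.07)
p=(W[m][:,:2]-O)@C*1e3; print(len(p),p[p[:,1].argsort()][::6].round(1).tolist())
d=p-[84,0]; print(np.median(np.arctan2(-d[:,1],-d[:,0])))
s=sense()
for y in (-4,-34,-64): print(y,togo(s,(43,y),.4))
P=[((39.5,y),.4) for y in (20,-4,-34,-64)]
for k in np.linspace(0,1,8)[1:]:
    a=.4+k*1.35; A=np.array([62+k*1,-112+k*7]); t=np.array([np.sin(a),-np.cos(a)]);sep=99.5-17*k; P.append((tuple((A-t*sep/2).round(1)),round(a,3)))
from sim import run; run(P)
for c,a in P: print(c,a,togo(s,c,a))
E
```

```text
113 [[29.9, -118.4], [29.9, -116.0], [34.5, -112.9], [33.0, -110.8], [29.3, -108.0], [32.1, -104.8], [34.0, -102.6], [40.5, -99.8], [39.1, -97.9], [37.5, -95.6], [36.0, -93.5], [44.1, -90.5], [42.0, -87.8], [39.1, -85.9], [45.2, -82.7], [45.3, -80.5], [44.2, -78.7], [48.6, -75.4], [49.0, -73.5]]
1.1250444977578717
-4 (array([-0.0065,  0.0236, -0.    ]), np.float64(-0.0003))
-34 (array([-0.0182,  0.0512, -0.    ]), np.float64(-0.0003))
-64 (array([-0.0299,  0.0788, -0.    ]), np.float64(-0.0003))
(39.5, 20) 0.4 A [ 59. -26.] xmax 71.8 B [20. 66.] rear 54.9 th 1.265 r 31 gap 34.7
(39.5, -4) 0.4 A [ 59. -50.] xmax 71.8 B [20. 42.] rear 30.9 th 1.4 r 54 gap 33.4
(39.5, -34) 0.4 A [ 59. -80.] xmax 71.8 B [20. 12.] rear 0.9 th 1.46 r 83 gap 32.5
(39.5, -64) 0.4 A [  59. -110.] xmax 71.8 B [ 20. -18.] rear -29.1 th 1.49 r 113 gap 32.2
(np.float64(35.0), np.float64(-70.7)) 0.593 A [  63. -112.] xmax 76.0 B [  7. -29.] rear -41.6 th 1.53 r 112 gap 35.6
(np.float64(28.8), np.float64(-76.5)) 0.786 A [  64. -112.] xmax 76.9 B [ -6. -41.] rear -54.2 th 1.535 r 109 gap 35.7
(np.float64(24.2), np.f
[... 884 characters left out ...]
.0), np.float64(-70.7)) 0.593 (array([-0.0399,  0.0819,  0.    ]), np.float64(-0.1933))
(np.float64(28.8), np.float64(-76.5)) 0.786 (array([-0.0478,  0.0848,  0.    ]), np.float64(-0.3863))
(np.float64(24.2), np.float64(-83.3)) 0.979 (array([-0.0547,  0.0893,  0.    ]), np.float64(-0.5793))
(np.float64(21.2), np.float64(-90.5)) 1.171 (array([-0.0603,  0.0948,  0.    ]), np.float64(-0.7713))
(np.float64(20.0), np.float64(-98.0)) 1.364 (array([-0.0643,  0.1012,  0.    ]), np.float64(-0.9643))
(np.float64(20.4), np.float64(-105.4)) 1.557 (array([-0.0668,  0.1082,  0.    ]), np.float64(-1.1573))
(np.float64(22.4), np.float64(-112.4)) 1.75 (array([-0.0677,  0.1154,  0.    ]), np.float64(-1.3503))
```

>>> pendant(deltas={"offsets":[[0.002,0.005,0,0,1],[0.001,0.012,0,0,1],[-0.002,0.02,0,0,1],[-0.006,0.028,0,0,1],[-0.009,0.035,0,0,1],[-0.012,0.042,0,0,1],[-0.015,0.049,0,0,1],[-0.018,0.056,0,0,1],[-0.021,0.063,0,0,1],[-0.025,0.07,0,0,1],[-0.029,0.079,0,0,1],[-0.029,0.079,0,0,1],[-0.029,0.079,0,0,1]]})

```text
t: 6.55
tcp_pos: [0.5714, 0.0072, 0.0384]
tool_rot: [0.963, 0.269, 0.0, 0.0]
force: [-1.8, 0.2, 0.6]
finger_gap: 1.001
gripper_force: 0.5
```

```bash
python3 - <<'E'
from plan import *
from h import *
s=sense(); print(where(s),s['force'].round(2))
v=snap('top','top4'); snap('side','side4')
a=cv2.resize(cv2.imread('pics/top4.png')[130:270,170:390],None,fx=1.8,fy=1.8)
b=cv2.resize(cv2.imread('pics/side4.png')[150:310,180:370],None,fx=1.8,fy=1.8)
h=max(a.shape[0],b.shape[0]); f=lambda i:np.vstack([i,np.zeros((h-i.shape[0],i.shape[1],3),np.uint8)])
cv2.imwrite('pics/c4.png',np.hstack([f(a),f(b)]))
P=[]
for k in np.linspace(0,1,11)[1:]:
    a=.4+k*1.35; A=np.array([63.5-k*3,-112+k*8]); t=np.array([np.sin(a),-np.cos(a)]); P.append((tuple((A-t*99.5/2).round(1)),round(a,3)))
from sim import run; run(P)
for c,a in P: print(togo(s,c,a))
E
```

```text
(array([ 45.4, -64.5]), np.float64(0.399), np.float64(0.0384)) [-1.84  0.22  0.6 ]
(np.float64(37.8), np.float64(-68.4)) 0.535 A [  63. -111.] xmax 76.3 B [ 12. -26.] rear -37.4 th 1.53 r 112 gap 35.7
(np.float64(32.0), np.float64(-71.4)) 0.67 A [  63. -110.] xmax 76.0 B [  1. -32.] rear -44.9 th 1.53 r 109 gap 35.4
(np.float64(26.7), np.float64(-75.1)) 0.805 A [  63. -110.] xmax 75.4 B [ -9. -41.] rear -53.6 th 1.52 r 107 gap 33.9
(np.float64(22.1), np.float64(-79.5)) 0.94 A [  62. -109.] xmax 74.6 B [-18. -50.] rear -63.3 th 1.51 r 105 gap 32.1
(np.float64(18.2), np.float64(-84.3)) 1.075 A [  62. -108.] xmax 73.6 B [-26. -61.] rear -73.8 th 1.5 r 102 gap 30.7
(np.float64(15.2), np.float64(-89.6)) 1.21 A [  62. -107.] xmax 72.4 B [-31. -72.] rear -84.9 th 1.485 r 100 gap 29.0
(np.float64(12.9), np.float64(-95.3)) 1.345 A [  61. -106.] xmax 70.9 B [-36. -84.] rear -96.5 th 1.47 r 98 gap 26.8
(np.float64(11.6), np.float64(-101.1)) 1.48 A [  61. -106
[... 186 characters left out ...]
np.float64(11.5), np.float64(-112.9)) 1.75 A [  60. -104.] xmax 69.5 B [ -37. -122.] rear -133.9 th 1.475 r 114 gap 27.7
(array([-0.0085,  0.0006, -0.    ]), np.float64(-0.1356))
(array([-0.015 ,  0.0012, -0.    ]), np.float64(-0.2706))
(array([-0.0213,  0.0025, -0.    ]), np.float64(-0.4056))
(array([-0.0273,  0.0048, -0.    ]), np.float64(-0.5406))
(array([-0.0327,  0.0077, -0.    ]), np.float64(-0.6756))
(array([-0.0376,  0.0114,  0.    ]), np.float64(-0.8106))
(array([-0.0419,  0.0157,  0.    ]), np.float64(-0.9456))
(array([-0.0453,  0.0206,  0.    ]), np.float64(-1.0806))
(array([-0.0481,  0.0258,  0.    ]), np.float64(-1.2156))
(array([-0.05  ,  0.0314,  0.    ]), np.float64(-1.3506))
```

View pics/c4.png

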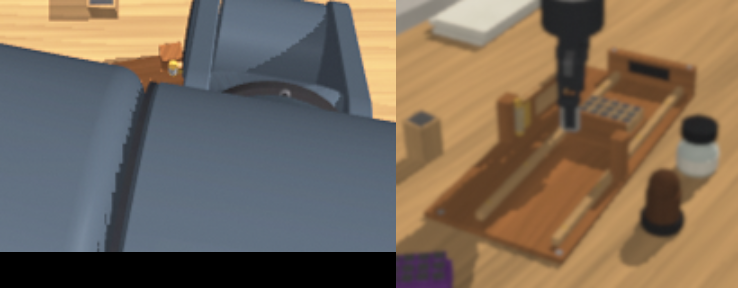

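The gate is wide open and the rack is through the gateway (side crop (610,110)) with finger B behind it. Now I'll swing the hand so B keeps pushing while A stays on the leaf.

Scaled: -0.675 rad / 4 = -0.1688.

>>> pendant(deltas={"offsets":[[-0.004,0,0,-0.0175,1],[-0.008,0.001,0,-0.0338,1],[-0.011,0.001,0,-0.05,1],[-0.014,0.0015,0,-0.0675,1],[-0.017,0.0025,0,-0.085,1],[-0.02,0.003,0,-0.1013,1],[-0.0225,0.0045,0,-0.1188,1],[-0.025,0.0055,0,-0.135,1],[-0.0275,0.007,0,-0.1525,1],[-0.03,0.009,0,-0.1688,1],[-0.03,0.009,0,-0.1688,1]]})

```text
t: 7.75
tcp_pos: [0.5499, -0.015, 0.0383]
tool_rot: [0.82, 0.573, -0.0, -0.0]
force: [-0.7, 1.5, 0.1]
finger_gap: 1.0
gripper_force: 0.5
```

```bash
python3 - <<'E'
from plan import *
from h import *
s=sense(); print(where(s),s['force'].round(2),s['q'].round(2))
v=snap('side','side5')
cv2.imwrite('pics/c5.png',cv2.resize(v['pixels'][150:310,180:370,::-1],None,fx=2.5,fy=2.5))
P=[]
for k in np.linspace(.6,1,5):
    a=.4+k*1.35; A=np.array([63.5+k*2.5,-112+k*8]); t=np.array([np.sin(a),-np.cos(a)]); P.append((tuple((A-t*99.5/2).round(1)),round(a,3)))
from sim import run; run(P)
for c,a in P: print(togo(s,c,a))
E
```

```text
(array([ 20.9, -83.4]), np.float64(1.075), np.float64(0.0383)) [-0.68  1.47  0.14] [-0.23  0.76  1.76  0.    0.61  0.12]
(np.float64(18.5), np.float64(-89.6)) 1.21 A [  65. -107.] xmax 75.7 B [-28. -72.] rear -84.9 th 1.52 r 100 gap 33.5
(np.float64(16.8), np.float64(-95.3)) 1.345 A [  65. -106.] xmax 74.8 B [-32. -84.] rear -96.5 th 1.51 r 98 gap 32.1
(np.float64(16.0), np.float64(-101.1)) 1.48 A [  66. -106.] xmax 73.8 B [-34. -97.] rear -108.2 th 1.5 r 96 gap 30.8
(np.float64(16.0), np.float64(-107.0)) 1.615 A [  66. -105.] xmax 73.4 B [ -34. -109.] rear -120.5 th 1.51 r 116 gap 32.1
(np.float64(17.0), np.float64(-112.9)) 1.75 A [  66. -104.] xmax 75.0 B [ -32. -122.] rear -133.9 th 1.52 r 114 gap 33.5
(array([-0.0066,  0.0008, -0.    ]), np.float64(-0.1346))
(array([-0.0125,  0.0021, -0.    ]), np.float64(-0.2696))
(array([-0.0179,  0.0041, -0.    ]), np.float64(-0.4046))
(array([-0.0231,  0.0069, -0.    ]), np.float64(-0.5396))
(array([-0.0278,  0.0106, -0.    ]), np.float64(-0.6746))
```

View pics/c5.png

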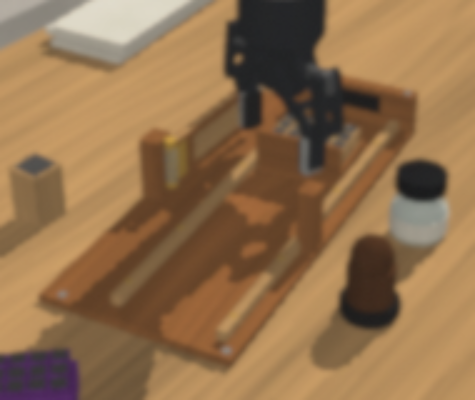

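Scaled: -0.605 rad / 4 = -0.1513.

>>> pendant(deltas={"offsets":[[-0.003,0.0005,0,-0.0175,1],[-0.0065,0.001,0,-0.0338,1],[-0.0095,0.0015,0,-0.05,1],[-0.0125,0.002,0,-0.0675,1],[-0.015,0.003,0,-0.085,1],[-0.018,0.004,0,-0.1013,1],[-0.0205,0.0055,0,-0.1175,1],[-0.023,0.007,0,-0.135,1],[-0.0245,0.008,0,-0.1438,1],[-0.0255,0.009,0,-0.1513,1],[-0.0255,0.009,0,-0.1513,1]]})

```text
t: 8.9
tcp_pos: [0.5497, -0.042, 0.0383]
tool_rot: [0.612, 0.791, -0.0, -0.0]
force: [-0.9, 0.2, 0.3]
finger_gap: 0.998
gripper_force: 0.4
```

```bash
python3 - <<'E'
from plan import *
from h import *
from sim import run
s=sense(); c,a,z=where(s); print(c,a,z,s['force'].round(2)); run([(c,a)])
for y in(-3,-5): print(y,togo(s,c+[0,y],a))
v=snap('side','side6'); W=cloud(v)
E
```

```text
[  16.8 -110.1] 1.679 0.0383 [-0.87  0.22  0.29]
[  16.8 -110.1] 1.679 A [  66. -105.] xmax 74.7 B [ -33. -115.] rear -127.2 th 1.52 r 115 gap 33.5
-3 (array([-0.003 , -0.0003, -0.    ]), np.float64(0.0003))
-5 (array([-0.005 , -0.0006, -0.    ]), np.float64(0.0003))
```

>>> pendant(deltas={"offsets":[[-0.001,0,0,0,1],[-0.002,0,0,0,1],[-0.003,-0.0003,0,0,1],[-0.004,-0.0004,0,0,1],[-0.004,-0.0004,0,0,1]]})

```text
t: 9.45
tcp_pos: [0.5503, -0.0459, 0.0383]
tool_rot: [0.612, 0.791, 0.0, -0.0]
force: [-0.3, 3.5, 0.2]
finger_gap: 1.002
gripper_force: 2.2
```

>>> pendant(deltas={"offsets":[[-0.001,0,0,0,1],[-0.002,0,0,0,1],[-0.002,0,0,0,1]]})

```text
t: 9.75
tcp_pos: [0.5503, -0.0462, 0.0383]
tool_rot: [0.613, 0.79, 0.001, -0.002]
force: [-0.4, 9.4, 2.3]
finger_gap: 1.003
gripper_force: 5.2
```

```bash
python3 - <<'E'
from plan import *
from h import *
from sim import run
s=sense(); c,a,z=where(s); print(c,a,z,s['force'].round(2)); run([(c,a)])
v=snap('side','side7'); W=cloud(v)
cv2.imwrite('pics/c7.png',cv2.resize(v['pixels'][150:310,180:370,::-1],None,fx=2.5,fy=2.5))
E
```

```text
[  16.7 -114.3] 1.677 0.0383 [-0.35  9.36  2.33]
[  16.7 -114.3] 1.677 A [  66. -109.] xmax 74.5 B [ -33. -120.] rear -131.3 th 1.52 r 120 gap 33.4
```

View pics/c7.png

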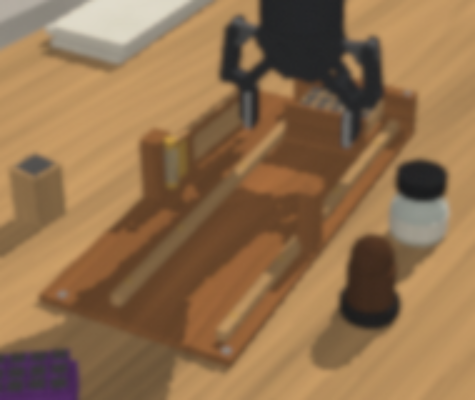

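The rack is home: force rose to 9.4 N while the TCP stopped, and the modelled rear is at -131 mm. The gate is still held. I'll back off the board a few millimetres with the gate still held, then lift straight up.

>>> pendant(deltas={"offsets":[[0,0,0,0,1],[0.002,0,0,0,1],[0.004,0,0,0,1],[0.006,0,0,0,1],[0.007,0,0,0,1],[0.007,0,-0.01,0,1],[0.007,0,-0.02,0,1],[0.007,0,-0.035,0,1],[0.007,0,-0.055,0,1],[0.007,0,-0.08,0,1],[0.007,0,-0.11,0,1],[0.007,0,-0.14,0,1],[0.007,0,-0.17,0,1],[0.007,0,-0.19,0,1],[0.007,0,-0.2,0,1],[0.007,0,-0.2,0,1],[0.007,0,-0.2,0,1],[0.007,0,-0.2,0,1],[0.007,0,-0.2,0,1],[0.007,0,-0.2,0,1]]})

```text
t: 11.8
tcp_pos: [0.5488, -0.0413, 0.2373]
tool_rot: [0.612, 0.791, -0.0, -0.001]
force: [0.6, 0.1, 0.3]
finger_gap: 0.998
gripper_force: 0.0
```

```bash
python3 - <<'E'
from plan import *
from h import *
s=sense(); print(where(s),s['force'].round(2))
v=snap('side','side8'); W=cloud(v)
cv2.imwrite('pics/c8.png',cv2.resize(v['pixels'][150:310,180:370,::-1],None,fx=2.5,fy=2.5))
p=W[...].copy(); q=(p[...,:2]-O)@C*1e3; Z=p[...,2]
m=(abs(q[...,0])<35)&(q[...,1]<-60)&(q[...,1]>-190)&(Z>.03)&(Z<.055)
print('rear board y',np.percentile(q[m][:,1],[95,99,100]).round(1))
m=(abs(q[...,0])<35)&(abs(q[...,1])<40)&(Z>.03)&(Z<.06); print('gate y at x<0,>0',[np.median(q[m&(g*q[...,0]>0)][:,1]).round(1) for g in(-1,1)])
E
```

```text
(array([  16. , -109.3]), np.float64(1.68), np.float64(0.2373)) [0.62 0.1  0.29]
rear board y [-126.6 -125.  -124.5]
gate y at x<0,>0 [np.float64(2.7), np.float64(2.8)]
```

View pics/c8.png

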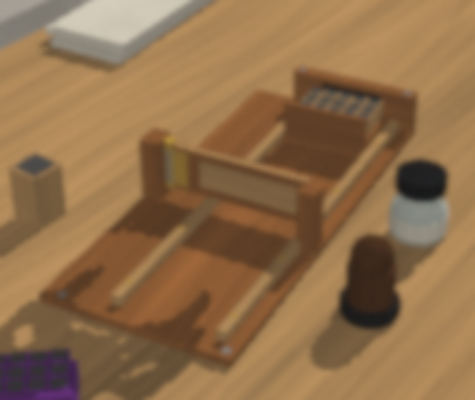

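The gate is shut, with its near face at y = 2.8 mm, and the rack sits at the stop. I'll check the rack's gap to the stop within this one view, since the depth readings are noisy.

```bash
python3 - <<'E'
from plan import *
from h import *
v=dict(np.load('pics/side8.npz')); W=cloud(v)
q=(W[...,:2]-O)@C*1e3; Z=W[...,2]
m=(q[...,1]<-115)&(q[...,1]>-140)&(Z>.022)&(Z<.046)
for lo,hi in((-38,-15),(-15,15),(15,38)):
    k=m&(q[...,0]>lo)&(q[...,0]<hi); print('board',k.sum(),np.percentile(q[k][:,1],[10,50,90]).round(1))
for lo,hi in((-60,-43),(43,60)):
    k=(q[...,0]>lo)&(q[...,0]<hi)&(q[...,1]<-180)&(q[...,1]>-206)&(Z>.022)&(Z<.042); print('stop',k.sum(),np.percentile(q[k][:,1],[10,50,90]).round(1))
E
```

```text
board 87 [-131.7 -130.1 -128.5]
board 112 [-130.6 -128.7 -126.7]
board 84 [-129.6 -127.6 -125.6]
stop 58 [-200.3 -196.9 -194.5]
stop 46 [-197.7 -195.6 -193.8]
```

The board's rear face is 67.5 mm from the stop face. Less the 66 mm rack, the gap is about 1.5 mm, within the 5 mm allowed.

```bash
python3 -c "
from station import job
print(job.sign_off())"
```

```text
the job is handed in; nothing more can be done
None
```

The job is handed in, with no verdict returned: the rack is home about 1.5 mm from the end stop by depth measurement, the gate has swung shut behind it, and the hand is clear.

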